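Make up two sample kits from the bench stock

ROBOT

A 6-joint arm with a two-finger parallel gripper is mounted at the origin on a cart in front of the work surface, level with it; the furniture and walls round the work are solid. World frame = base frame: x ahead of the robot, y to its left, z up, the work surface at z = 0. Lengths are in m, angles in degrees, forces in N, time in s.
With the tool pointing down it reaches from about 0.275 to 0.725 m from the base axis. Payload 5.6 kg.
Tool frame: the origin (TCP) lies at the very end of the fingers, on their centre line; the grasp point (between the pads) lies env.grasp_offset behind it (env.grasp_offset is the distance from the TCP to the grasp point, in m); z points along the fingers, y is the line along which they close (so a half turn about z gives the same grasp; the last joint's range is limited). The gripper opens to 85 mm and grips with 20 to 120 N. Pads are 22 mm wide; open, the fingers measure 114 mm over their backs; the gripper's body (76 mm by 85 mm) begins 54 mm behind the grasp point. The pads swing forward as they close: fully open they stand 13 mm farther back than shut.
Start: joints at [-51.99, 14.616, 6.199, 0, -81.583, -16.306], TCP at [0.203, -0.511, 0.231] pointing down, gripper open.
Joint ranges: [-168.99, 168.99], [-69.2, 112.95], [-62.41, 85.93], [-164.36, 98.24], [-168.68, -3.75], [-174.98, 174.98]. Speed limits (degrees/s): [147.25, 147.25, 180, 180, 180, 180].

INTERFACE

Orientations are given as [roll, pitch, yaw] about the fixed x, y, z axes, in that order (R = Rz(yaw) Ry(pitch) Rx(roll)).
In Python, from rig import env gives the robot as it stands.
- The arm moves only by the shell command python3 -m crank 'ROWS' [FORCE]. ROWS is JSON, a list of rows, each a list of 3 entries, a list of its own where there are three numbers: the finger opening in mm, from 0 to 85.4, then the shift along the world's x, y, z in mm, then the turn, a rotation vector about the world's x, y, z in degrees. A call has 1 to 8 rows; each row is the pose to reach, as a shift and turn from the pose commanded when the call began; what a row does not reach only later rows make up. A row lasts 1/10 s, in which the tool goes at most 50 mm and 8.59 degrees, less where a joint would pass 70% of its speed; a pose out of reach is approached as far as the arm can. A call with a gripper value outside its range is refused whole. The fingers move at their own pace and stop on an object; FORCE is the grip in N (left out, the last holds). Time passes only in rows, so rows that repeat a pose let the fingers close. It gives the time, the measured TCP pose, the force, the opening and the grip force at its end, in the units of the state.
- env.read_state(): the state, without advancing time (a new reading comes with each control period).
- env.grab_frame(name): name is "scene" or "top" or "wrist"; returns a dict with "img" (400x640x3 uint8, red, green, blue), "z_map" (400x640 float32, m along the optical axis (not along the pixel's ray), 0 where there is no reading), "camera_matrix" (3x3 intrinsics, pixels), "dist" ([k1, k2, p1, p2, k3] as OpenCV has them; the pictures are not rectified), "origin" and "rotation" of the camera in the world. Camera axes: x right, y down, z forward; pixel columns grow to the right and rows downward; lengths in m; the calibration is good to about 2 mm. A picture is of the moment at which its call begins.
- env.sign_off(): hands the job in; it is judged then, once.
The state is a dict: "clock": time; "q": joint angles; "joint_velocities": joint speeds; "joint_torque": joint torques, N m; "eef_pos": TCP position; "tool_rot": TCP orientation; "contact_force": force on the tool from outside, world axes, zero at the start; "wrist_torque": the same for the moment, N m; "grip_width": finger opening in m; "gripper_force": force on a finger pad.
Only numpy, scipy, OpenCV 4.12 (cv2) and the standard library are available. Lean on these libraries where they do the work, as an engineer would, in place of code of your own. Each camera call takes 0.05 s, during which the arm holds its last target. There are 200 camera calls.

TASK

Make up the two kits from the stock standing on the bench. First put the amber dropper bottle and the white-capped vial into the blue tray; only when both are in, put the black-capped vial and the tall red-capped vial into the yellow tray. Stand each upright on the floor of a well of its own, either well of the tray named, and leave the short red-capped vial and the large brass weight where they are.

Things in the scene. Friction and masses are not known exactly. Their poses are not given: they have to be found in the camera images.
- dropper_mid (a point): amber glass dropper bottle with a black dropper top, standing upright; loose. 33 mm across, 102 mm high, the wide body being its lower 50 mm or so, a narrow neck and rubber bulb above (they rise 51 mm over this point, up between the fingers: leave room for them under the gripper); this point is its centre, half-way up, 51.0 mm above its underside; z is its upward axis. Round: it may be taken from any side round the top of the wide body, at or a little under this point.
- white_vial_mid (a point): clear sample vial with a white screw cap, standing upright; loose. 34 mm across, 77 mm high; this point is its centre, half-way up, 38.5 mm above its underside; z is its upward axis. Round: it may be taken from any side round its straight body.
- black_vial_mid (a point): slim clear sample vial with a black screw cap, standing upright; loose. 24 mm across, 57 mm high; this point is its centre, half-way up, 28.5 mm above its underside; z is its upward axis. Round: it may be taken from any side round its straight body.
- red_vial_mid (a point): tall clear sample vial with a red screw cap, standing upright; loose. 28 mm across, 65 mm high; this point is its centre, half-way up, 32.5 mm above its underside; z is its upward axis. Round: it may be taken from any side round its straight body.
- blue_tray: low blue plastic tray with two square wells side by side along its long axis, fixed to the bench. 58 x 112 mm over the walls (a 10 mm wide thumb tab sticks out at each end), 11 mm high (wells 7 mm deep); walls and divider 4 mm thick; well floor 4 mm above the bench. Origin: centre of its underside, on the bench. Its y axis runs along the length, x across, z up. The well centres lie at y = +27 and -27 mm on x = 0; each well is 50 x 50 mm inside.
- yellow_tray: low yellow plastic tray with two square wells side by side along its long axis, fixed to the bench. 58 x 112 mm over the walls (a 10 mm wide thumb tab sticks out at each end), 11 mm high (wells 7 mm deep); walls and divider 4 mm thick; well floor 4 mm above the bench. Origin: centre of its underside, on the bench. Its y axis runs along the length, x across, z up. The well centres lie at y = +27 and -27 mm on x = 0; each well is 50 x 50 mm inside.
- short_jar_mid (a point): short squat clear vial with a red screw cap, 34 mm across and only 35 mm high, loose; it stands among the stock, belongs to no kit and stays where it is. This point is its centre, half-way up.
- brass_weight_mid (a point): large brass balance weight with a knob, 38 mm across, 50 mm high, loose; it stays where it is. This point is its centre, half-way up.
Things that resemble listed ones, but are neither listed nor needed, are in the scene too. Leave any green or purple look-alike of the part that bears black_vial_mid alone.

How it is judged:
By the outcome, as a careful person would: the job done as asked, in the order asked, and still so for the second after the job is handed in, with the robot touching nothing.
It also fails if it takes over 99 s, if anything falls off the work surface, if the arm or the gripper's body presses on something with over 40 N, if the wrist force passes 120 N, or if a joint passes its speed limit or range.

## Working session

There is one attempt and no reset: what is moved stays moved. The work goes in short steps, Python scripts to look and compute and a shell command to move; the robot and the scene stay as the last step left them, time stands still between calls to the robot, and variables do not carry over. Pictures are saved under pics/ and viewed, at most 14 in all, crops included, and the job is handed in when it is done.

```bash
ls; mkdir -p pics; cat > h.py <<'E'
import numpy as np, cv2
from rig import env
def snap(n):
    f=env.grab_frame(n); np.savez('last_%s.npz'%n,**f); return f
def load(n): return dict(np.load('last_%s.npz'%n))
def ray(f,uv):
    p=cv2.undistortPoints(np.array(uv,float).reshape(-1,1,2),f['camera_matrix'],f['dist']).reshape(-1,2)
    return np.c_[p,np.ones(len(p))]@f['rotation'].T
def on_plane(f,uv,z):
    d=ray(f,uv); o=f['origin']; return o+d*((z-o[2])/d[:,2])[:,None]
def cloud(f):
    h,w=f['z_map'].shape; v,u=np.mgrid[:h,:w]
    d=ray(f,np.stack([u,v],-1).reshape(-1,2)); 
    P=f['origin']+d*f['z_map'].reshape(-1,1); return P.reshape(h,w,3)
E
python3 - <<'E'
from h import *
print(env.grasp_offset,env.read_state())
for n in('scene','top'):
    f=snap(n); cv2.imwrite('pics/%s0.png'%n,f['img'][:,:,::-1]); print(n,f['origin'],f['rotation'].round(2).tolist(),f['camera_matrix'][0,0])
E
```

```text
pics
0.0187 {'clock': 0.0, 'q': array([-5.19900734e+01,  1.46552667e+01,  6.13157387e+00, -2.71663276e-02,
       -8.15836250e+01, -1.63065530e+01]), 'joint_velocities': array([ 0.06360908, -0.05553401,  0.04574724, -0.03012736, -0.04052661,
       -0.02484393]), 'joint_torque': array([-1.49238640e-04, -3.86624801e+01,  2.37935150e+01,  5.36519095e+00,
       -6.23085798e-03, -1.48616999e-05]), 'eef_pos': array([ 0.20326712, -0.51053291,  0.23038168]), 'tool_rot': array([ 1.79889455e+02, -4.34704071e-03, -1.58300624e+02]), 'contact_force': array([-0.94818922, -0.87289271,  0.30019429]), 'wrist_torque': array([ 0.04257421, -0.05698334, -0.00047649]), 'gripper_force': 0.0, 'grip_width': 0.0853199981079892}
scene [0.07620675 0.82013902 0.53915045] [-122.15, -1.3, -144.7] 467.5840748239616
top [0.35101919 0.19484562 0.88481712] [-169.24, 0.32, -88.75] 384.46181504534877
```

```bash
sed -i "s/f=env.grab_frame(n); /f=env.grab_frame(n); f['rotation']=Rotation.from_euler('xyz',f['rotation'],degrees=True).as_matrix(); /; s/^import numpy.*/&\nfrom scipy.spatial.transform import Rotation/" h.py
```

```text
(no output)
```

View pics/scene0.png

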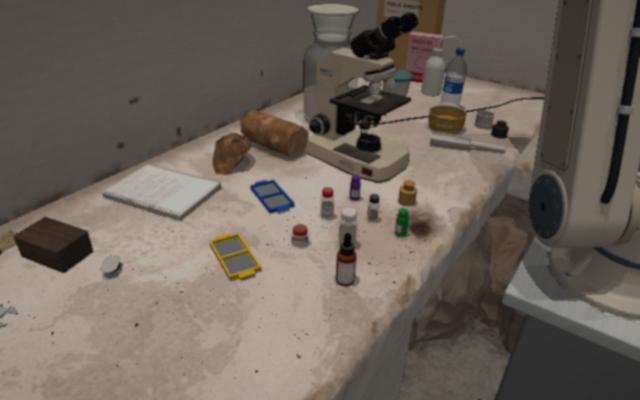

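View pics/top0.png

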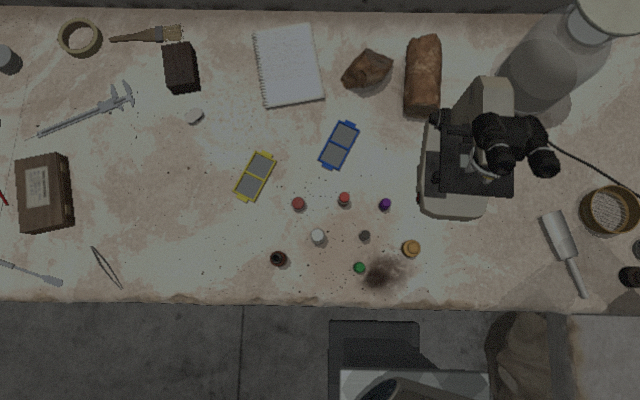

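The scene shows the dropper (345,260), white vial (348,228), black/grey-capped vial (374,207), tall red (327,202), short red (300,235), green look-alike (402,222), purple look-alike (355,188) and brass weight (408,193). The blue tray is at (272,196) and the yellow one at (235,256).
In the top view: dropper (279,258), white (318,237), black cap (364,236), reds (299,204) and (344,199), green (360,268), purple (385,204), brass (411,248), blue tray (339,146), yellow tray (256,177).

```bash
python3 - <<'E'
from h import *
T=snap('top'); S=snap('scene')
top={'dropper':(279,258,.102),'white':(318,237,.077),'black':(364,236,.057),'redR':(344,199,.065),'redL':(299,204,.035),'green':(360,268,.057),'purple':(385,204,.057),'brass':(411,248,.05)}
P=cloud(T); PS=cloud(S)
allP=np.r_[P.reshape(-1,3),PS.reshape(-1,3)]
for n,(u,v,h) in top.items():
    w=P[v-14:v+15,u-14:u+15].reshape(-1,3)
    c=on_plane(T,[(u,v)],h)[0]
    for Q,l in((P,'T'),(PS,'S')):
        Q=Q.reshape(-1,3); q=Q[(np.hypot(*(Q[:,:2]-c[:2]).T)<.028)&(Q[:,2]>.012)&(Q[:,2]<.15)]
        if len(q): 
            a=q[q[:,2]>np.percentile(q[:,2],97)-.01]
            print(n,l,c.round(3),len(q),'zmax',np.percentile(q[:,2],97).round(3),'mid',((q.max(0)+q.min(0))/2)[:2].round(4),'topmean',a.mean(0).round(4))
for n,lo,hi in(('blue',(100,110,60),(125,255,255)),('yellow',(20,130,80),(32,255,255))):
    for f,l in((T,'T'),(S,'S')):
        m=cv2.inRange(cv2.cvtColor(f['img'],cv2.COLOR_RGB2HSV),lo,hi)
        m=cv2.morphologyEx(m,cv2.MORPH_CLOSE,np.ones((5,5)))
        cs=[c for c in cv2.findContours(m,0,2)[0] if cv2.contourArea(c)>250]
        for c in cs:
            xy=on_plane(f,c.reshape(-1,2),.011)[:,:2]
            r=cv2.minAreaRect((xy*1000).astype(np.float32)); print(n,l,cv2.boundingRect(c),r)
x=T['img'][120:290,230:430]; cv2.imwrite('pics/crop.png',cv2.resize(x,None,fx=3.4,fy=3.4,interpolation=2)[:,:,::-1])
E
```

```text
dropper T [0.379 0.289 0.102] 228 zmax 0.1 mid [0.38   0.2972] topmean [0.3803 0.2972 0.0973]
dropper S [0.379 0.289 0.102] 789 zmax 0.097 mid [0.3803 0.3016] topmean [0.3799 0.3015 0.0949]
white T [0.426 0.212 0.077] 215 zmax 0.08 mid [0.4301 0.2133] topmean [0.4299 0.2134 0.077 ]
white S [0.426 0.212 0.077] 526 zmax 0.079 mid [0.4296 0.2173] topmean [0.4295 0.218  0.0758]
black T [0.432 0.113 0.057] 112 zmax 0.06 mid [0.4352 0.11  ] topmean [0.4352 0.1099 0.0568]
black S [0.432 0.113 0.057] 266 zmax 0.059 mid [0.4357 0.1125] topmean [0.4348 0.1131 0.0554]
redR T [0.51  0.158 0.065] 156 zmax 0.068 mid [0.5143 0.1568] topmean [0.5153 0.1567 0.0649]
redR S [0.51  0.158 0.065] 360 zmax 0.066 mid [0.5157 0.1603] topmean [0.5151 0.1603 0.0633]
redL T [0.503 0.257 0.035] 179 zmax 0.037 mid [0.5053 0.2603] topmean [0.5052 0.2594 0.0342]
redL S [0.503 0.257 0.035] 290 zmax 0.036 mid [0.5063 0.2629] topmean [0.5047 0.2635 0.0332]
green T [0.364 0.122 0.057] 106 zmax 0.059 mid [0.3661 0.1212] topmean [0.3657 0.1215 0.0567]
green S [0.364 0.122 0.057] 296 zmax 0.059 mid [0.3653 0.1245] topmean
[... 216 characters left out ...]
ass T [0.409 0.011 0.05 ] 261 zmax 0.051 mid [0.41   0.0061] topmean [0.41   0.006  0.0495]
brass S [0.409 0.011 0.05 ] 327 zmax 0.051 mid [0.4097 0.0079] topmean [0.4092 0.0095 0.0491]
blue T (318, 120, 41, 50) ((652.9338989257812, 170.00299072265625), (56.90127182006836, 128.09939575195312), 63.770565032958984)
blue S (251, 181, 43, 31) ((650.717041015625, 175.17904663085938), (58.66582107543945, 127.66605377197266), 63.632476806640625)
yellow T (233, 151, 43, 51) ((572.55029296875, 365.93023681640625), (57.134307861328125, 126.03351593017578), 64.38021087646484)
yellow S (210, 233, 51, 47) ((571.2885131835938, 369.8091125488281), (59.15966033935547, 131.08050537109375), 63.95484924316406)
```

View pics/crop.png

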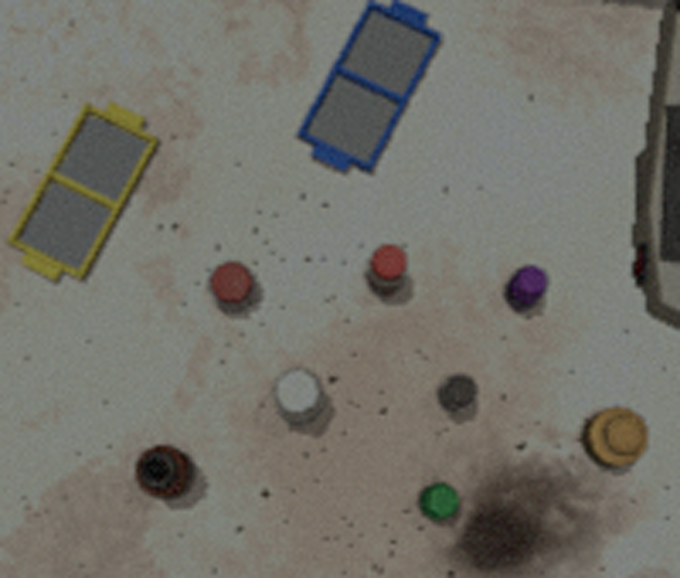

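Two things could be the red-capped vial. The one at top (344,199) / crop (388,265) is 66 mm high, so it is the tall one to take. The one at (299,204) / crop (232,283) is 35 mm high and stays. The black cap is at (364,236) / crop (458,393), neutral grey-black. The look-alikes at (360,268) (green) and (385,204) (purple) are left alone. The crop confirms all of this.

White goes into blue first, so the gripper body clears the tall dropper afterwards.

```bash
python3 -m crank '[[85,[15,47,2],[0,0,8]],[85,[30,95,5],[0,0,16]],[85,[45,142,7],[0,0,24]],[85,[60,190,10],[0,0,32]],[85,[75,237,10],[0,0,40]],[85,[90,285,10],[0,0,48]],[85,[105,332,10],[0,0,56]],[85,[120,380,10],[0,0,64]]]' 40 && python3 -m crank '[[85,[15,47,0],[0,0,8]],[85,[30,90,0],[0,0,16]],[85,[45,135,0],[0,0,24]],[85,[60,180,0],[0,0,32]],[85,[75,225,0],[0,0,40]],[85,[90,270,0],[0,0,48]],[85,[100,310,0],[0,0,56]],[85,[107,346,0],[0,0,64]]]'
```

```text
clock: 1.0
eef_pos: [0.3232, -0.1294, 0.2415]
tool_rot: [-179.9, 0.0, -94.0]
contact_force: [1.6, -0.0, 0.0]
grip_width: 0.0848
gripper_force: 0.0
clock: 1.8
eef_pos: [0.4304, 0.2168, 0.2409]
tool_rot: [180.0, 0.0, -29.9]
contact_force: [0.6, -0.6, 0.2]
grip_width: 0.085
gripper_force: 0.0
```

```bash
python3 - <<'E'
from h import *
W=snap('wrist'); P=cloud(W).reshape(-1,3); print(W['origin'])
for n,c,h in(('white',(.43,.2155),.077),('dropper',(.38,.2995),.102),('black',(.435,.1115),.057),('red',(.515,.1585),.065)):
    q=P[(np.hypot(*(P[:,:2]-c).T)<.03)&(P[:,2]>h-.012)&(P[:,2]<h+.02)]
    if len(q)>20: print(n,len(q),((q.max(0)+q.min(0))/2).round(4),q.mean(0).round(4),np.ptp(q,0).round(4))
cv2.imwrite('pics/w1.png',W['img'][:,:,::-1])
E
```

```text
[0.48788523 0.18522518 0.382646  ]
white 622 [0.4323 0.2149 0.0721] [0.433  0.2146 0.0758] [0.0276 0.0275 0.0137]
dropper 141 [0.3817 0.2992 0.0958] [0.3832 0.2982 0.0963] [0.0131 0.0124 0.0115]
black 328 [0.4368 0.1119 0.052 ] [0.4376 0.1127 0.0554] [0.0195 0.0193 0.0138]
red 465 [0.517  0.1583 0.0596] [0.5168 0.1588 0.0639] [0.0225 0.0223 0.0132]
```

View pics/w1.png

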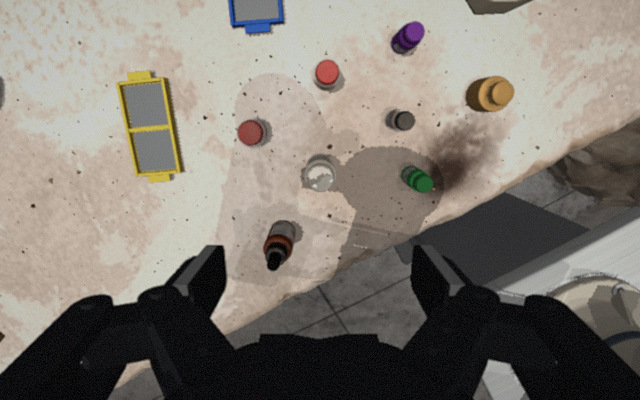

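The wrist view shows white (319,175) roughly ahead of the fingers, dropper (278,240), tall red (327,73), short red (250,132), black (402,119) and the trays at upper left. Its depths agree with the other views to 2 mm. Now I descend on white.

```bash
python3 -m crank '[[85,[1,-2,-45],[0,0,4]],[85,[1,-2,-90],[0,0,4]],[85,[1,-2,-135],[0,0,4]],[85,[1,-2,-175],[0,0,4]],[85,[1,-2,-205],[0,0,4]],[85,[1,-2,-221],[0,0,4]],[85,[1,-2,-221],[0,0,4]],[20,[1,-2,-221],[0,0,4]]]' 40 && python3 -m crank '[[20,[0,0,0],[0,0,0]],[20,[0,0,0],[0,0,0]],[20,[0,0,0],[0,0,0]],[20,[0,0,0],[0,0,0]],[20,[0,0,0],[0,0,0]],[20,[0,0,0],[0,0,0]]]' 40
```

```text
clock: 2.65
eef_pos: [0.4317, 0.2128, 0.0208]
tool_rot: [180.0, -0.0, -26.3]
contact_force: [-0.8, 0.4, 0.5]
grip_width: 0.0727
gripper_force: 0.0
clock: 3.25
eef_pos: [0.4319, 0.2133, 0.0214]
tool_rot: [-179.9, -0.1, -26.3]
contact_force: [-2.0, -1.4, 6.2]
grip_width: 0.0324
gripper_force: 39.4
```

```bash
python3 -m crank '[[20,[0,0,40],[0,0,0]],[20,[0,0,80],[0,0,0]],[20,[0,0,115],[0,0,0]],[20,[35,-5,125],[0,0,0]],[20,[75,-15,125],[0,0,0]],[20,[115,-25,125],[0,0,0]],[20,[135,-30,125],[0,0,0]],[20,[144,-33,125],[0,0,0]]]' && python3 - <<'E'
from h import *
print(env.read_state()['eef_pos'],env.read_state()['grip_width'])
W=snap('wrist'); 
for n,lo,hi in(('blue',(100,110,60),(125,255,255)),('yellow',(20,130,80),(32,255,255))):
    m=cv2.morphologyEx(cv2.inRange(cv2.cvtColor(W['img'],cv2.COLOR_RGB2HSV),lo,hi),cv2.MORPH_CLOSE,np.ones((5,5)))
    for c in cv2.findContours(m,0,2)[0]:
        if cv2.contourArea(c)>800:
            r=cv2.minAreaRect((on_plane(W,c.reshape(-1,2),.011)[:,:2]*1000).astype(np.float32)); print(n,cv2.boundingRect(c),np.round(r[0],1),np.round(r[1],1),r[2])
E
```

```text
clock: 4.05
eef_pos: [0.5765, 0.1788, 0.1442]
tool_rot: [179.9, 0.1, -26.4]
contact_force: [0.5, -0.2, -1.0]
grip_width: 0.0326
gripper_force: 40.2
[0.57654308 0.17883638 0.14422783] 0.03257647343997741
blue (251, 22, 70, 156) [654.8 171.1] [ 56.2 127.1] 63.67238998413086
yellow (114, 209, 70, 100) [584.  359.8] [ 61.2 107.5] 64.16778564453125
```

```bash
python3 -m crank '[[20,[45,-9,0],[0,0,0]],[20,[85,-16,0],[0,0,0]],[20,[101,-19,-10],[0,0,0]],[20,[101,-19,-50],[0,0,0]],[20,[101,-19,-85],[0,0,0]],[20,[101,-19,-105],[0,0,0]],[20,[101,-19,-113],[0,0,0]],[20,[101,-19,-115],[0,0,0]]]' && python3 -m crank '[[20,[0,0,-1],[0,0,0]],[20,[0,0,-2],[0,0,0]],[20,[0,0,-3],[0,0,0]],[20,[0,0,-3],[0,0,0]]]'
```

```text
clock: 4.9
eef_pos: [0.6755, 0.161, 0.0299]
tool_rot: [179.9, 0.0, -26.3]
contact_force: [0.7, 0.6, -1.7]
grip_width: 0.0324
gripper_force: 40.3
clock: 5.3
eef_pos: [0.6765, 0.1609, 0.0279]
tool_rot: [-180.0, -0.0, -26.3]
contact_force: [0.2, -0.1, -0.7]
grip_width: 0.0323
gripper_force: 40.3
```

Not in contact yet, so I go down a little more, then open.

```bash
python3 -m crank '[[20,[0,0,-1],[0,0,0]],[20,[0,0,-2],[0,0,0]],[20,[0,0,-2],[0,0,0]]]' && python3 -m crank '[[20,[0,0,-1],[0,0,0]],[20,[0,0,-1],[0,0,0]]]'
```

```text
clock: 5.6
eef_pos: [0.6765, 0.1607, 0.0255]
tool_rot: [-180.0, -0.0, -26.3]
contact_force: [-0.1, -0.4, 0.0]
grip_width: 0.0327
gripper_force: 40.4
clock: 5.8
eef_pos: [0.6765, 0.1607, 0.0255]
tool_rot: [-180.0, -0.0, -26.3]
contact_force: [-3.2, -0.5, 5.6]
grip_width: 0.0329
gripper_force: 41.0
```

```bash
python3 -m crank '[[60,[0,0,0],[0,0,0]],[70,[0,0,0],[0,0,0]],[70,[0,0,0],[0,0,0]],[70,[0,0,0],[0,0,0]],[70,[0,0,20],[0,0,0]],[70,[0,0,60],[0,0,0]],[70,[0,0,105],[0,0,0]],[70,[0,0,150],[0,0,0]]]' && python3 -m crank '[[80,[-40,19,10],[0,0,0]],[80,[-80,38,10],[0,0,0]],[80,[-120,56,10],[0,0,0]],[80,[-160,75,10],[0,0,0]],[80,[-200,94,10],[0,0,0]],[80,[-240,112,10],[0,0,0]],[80,[-275,128,10],[0,0,0]],[80,[-295,138,10],[0,0,0]]]'; python3 - <<'E'
from h import *
print(env.read_state()['eef_pos'])
S=snap('scene'); cv2.imwrite('pics/s2.png',cv2.resize(S['img'][140:300,180:460],None,fx=2.5,fy=2.5)[:,:,::-1])
W=snap('wrist'); P=cloud(W).reshape(-1,3)
q=P[(np.hypot(*(P[:,:2]-(.381,.299)).T)<.03)&(P[:,2]>.085)&(P[:,2]<.12)]
print(len(q),((q.max(0)+q.min(0))/2).round(4),q.mean(0).round(4),np.ptp(q,0).round(4))
E
```

```text
clock: 6.6
eef_pos: [0.676, 0.1605, 0.1757]
tool_rot: [180.0, 0.0, -26.3]
contact_force: [1.0, 0.4, -0.3]
grip_width: 0.0697
gripper_force: 0.0
clock: 7.4
eef_pos: [0.3791, 0.2994, 0.1847]
tool_rot: [-179.9, 0.0, -26.2]
contact_force: [1.2, 0.5, 0.5]
grip_width: 0.08
gripper_force: 0.0
[0.37909718 0.29941266 0.18465986]
253 [0.3821 0.2997 0.0935] [0.3833 0.299  0.0961] [0.0126 0.0131 0.016 ]
```

View pics/s2.png

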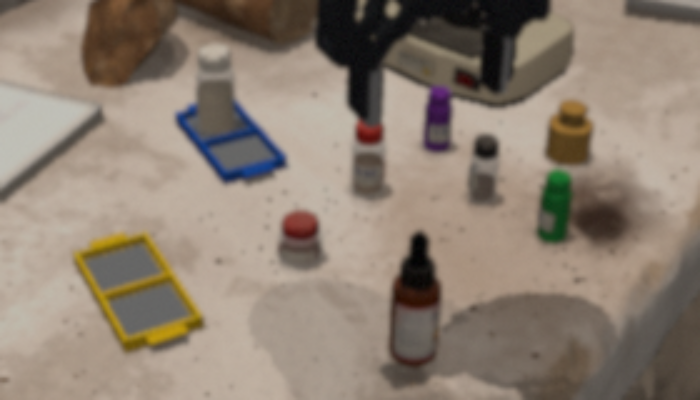

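White (215,85 in the crop) stands upright in the far blue well, and everything else is undisturbed. Next is the dropper.

```bash
python3 -m crank '[[80,[1,0,-40],[0,0,0]],[80,[1,0,-80],[0,0,0]],[80,[1,0,-115],[0,0,0]],[80,[1,0,-135],[0,0,0]],[80,[1,0,-147],[0,0,0]],[80,[1,0,-151],[0,0,0]],[80,[1,0,-153],[0,0,0]],[80,[1,0,-153],[0,0,0]]]' 40 && python3 -m crank '[[20,[0,0,0],[0,0,0]],[20,[0,0,0],[0,0,0]],[20,[0,0,0],[0,0,0]],[20,[0,0,0],[0,0,0]],[20,[0,0,0],[0,0,0]],[20,[0,0,0],[0,0,0]],[20,[0,0,0],[0,0,0]]]' 40
```

```text
clock: 8.3
eef_pos: [0.3828, 0.299, 0.0318]
tool_rot: [-179.9, -0.0, -26.3]
contact_force: [1.2, 0.1, 0.7]
grip_width: 0.0799
gripper_force: 0.0
clock: 9.0
eef_pos: [0.3825, 0.2989, 0.0318]
tool_rot: [-180.0, -0.0, -26.3]
contact_force: [-1.4, -1.3, 4.7]
grip_width: 0.0312
gripper_force: 39.6
```

```bash
python3 -m crank '[[20,[0,0,20],[0,0,0]],[20,[0,0,60],[0,0,0]],[20,[0,0,100],[0,0,0]],[20,[20,-9,120],[0,0,0]],[20,[60,-28,120],[0,0,0]],[20,[100,-47,120],[0,0,0]],[20,[140,-66,120],[0,0,0]],[20,[180,-85,120],[0,0,0]]]' && python3 -m crank '[[20,[35,-16,0],[0,0,0]],[20,[56,-26,0],[0,0,0]],[20,[66,-31,-10],[0,0,0]],[20,[66,-31,-45],[0,0,0]],[20,[66,-31,-80],[0,0,0]],[20,[66,-31,-100],[0,0,0]],[20,[66,-31,-110],[0,0,0]],[20,[66,-31,-110],[0,0,0]]]'
```

```text
clock: 9.8
eef_pos: [0.5636, 0.2129, 0.1509]
tool_rot: [180.0, 0.0, -26.3]
contact_force: [0.5, 1.8, -0.4]
grip_width: 0.0314
gripper_force: 39.9
clock: 10.6
eef_pos: [0.627, 0.1826, 0.0395]
tool_rot: [179.9, 0.1, -26.3]
contact_force: [0.5, 0.4, -0.0]
grip_width: 0.0307
gripper_force: 39.9
```

```bash
python3 -m crank '[[20,[1,0,-1],[0,0,0]],[20,[1,0,-2],[0,0,0]],[20,[1,0,-4],[0,0,0]],[20,[1,0,-4],[0,0,0]],[20,[1,0,-5],[0,0,0]],[20,[1,0,-5],[0,0,0]]]'
```

```text
clock: 11.2
eef_pos: [0.6293, 0.1827, 0.0363]
tool_rot: [-180.0, -0.0, -26.3]
contact_force: [0.2, -0.2, -1.2]
grip_width: 0.0312
gripper_force: 39.9
```

```bash
python3 -m crank '[[20,[0,0,-1],[0,0,0]],[20,[0,0,-1],[0,0,0]]]'
```

```text
clock: 11.4
eef_pos: [0.6295, 0.1827, 0.0359]
tool_rot: [-180.0, -0.0, -26.3]
contact_force: [-1.8, -0.8, 3.9]
grip_width: 0.0308
gripper_force: 40.2
```

```bash
python3 -m crank '[[60,[0,0,0],[0,0,0]],[70,[0,0,0],[0,0,0]],[70,[0,0,0],[0,0,0]],[70,[0,0,0],[0,0,0]],[70,[0,0,10],[0,0,0]],[70,[0,0,40],[0,0,0]],[70,[0,0,80],[0,0,0]],[70,[0,0,125],[0,0,0]]]' && python3 -m crank '[[70,[0,0,25],[0,0,0]],[70,[-40,-9,25],[0,0,0]],[70,[-80,-18,25],[0,0,0]],[70,[-105,-23,25],[0,0,0]],[70,[-113,-25,25],[0,0,0]],[70,[-113,-25,25],[0,0,0]]]'; python3 - <<'E'
from h import *
print(env.read_state()['eef_pos'])
T=snap('top'); S=snap('scene'); cv2.imwrite('pics/s3.png',cv2.resize(S['img'][140:300,180:460],None,fx=2.5,fy=2.5)[:,:,::-1])
W=snap('wrist'); P=cloud(W).reshape(-1,3)
for n,c,h in(('black',(.436,.1115),.057),('red',(.516,.1585),.065)):
    q=P[(np.hypot(*(P[:,:2]-c).T)<.03)&(P[:,2]>h-.012)&(P[:,2]<h+.02)]
    if len(q)>20: print(n,len(q),((q.max(0)+q.min(0))/2).round(4),q.mean(0).round(4),np.ptp(q,0).round(4))
E
```

```text
clock: 12.2
eef_pos: [0.6287, 0.1824, 0.1615]
tool_rot: [179.9, 0.1, -26.3]
contact_force: [1.2, 0.4, -0.8]
grip_width: 0.0699
gripper_force: 0.0
clock: 12.8
eef_pos: [0.516, 0.1577, 0.1867]
tool_rot: [-179.9, -0.1, -26.3]
contact_force: [0.4, -0.4, -0.3]
grip_width: 0.07
gripper_force: 0.0
[0.51600339 0.15770627 0.18667821]
black 216 [0.4411 0.1116 0.0516] [0.4432 0.1112 0.0534] [0.0128 0.0203 0.0126]
red 559 [0.5178 0.1581 0.0599] [0.5189 0.1576 0.0636] [0.0221 0.0221 0.0138]
```

View pics/s3.png

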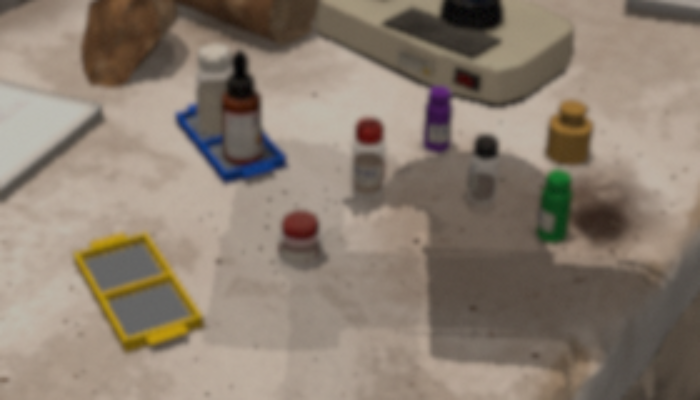

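White (213,85) and the dropper (241,115) both stand upright in the blue tray's own wells. Now the tall red vial (369,155), directly below the tool.

```bash
python3 -m crank '[[70,[1,0,-45],[0,0,0]],[70,[1,0,-90],[0,0,0]],[70,[1,0,-130],[0,0,0]],[70,[1,0,-155],[0,0,0]],[70,[1,0,-167],[0,0,0]],[70,[1,0,-171],[0,0,0]],[70,[1,0,-171],[0,0,0]],[15,[1,0,-171],[0,0,0]]]' 35 && python3 -m crank '[[15,[0,0,0],[0,0,0]],[15,[0,0,0],[0,0,0]],[15,[0,0,0],[0,0,0]],[15,[0,0,0],[0,0,0]],[15,[0,0,0],[0,0,0]],[15,[0,0,0],[0,0,0]]]' 35
```

```text
clock: 13.75
eef_pos: [0.5186, 0.1583, 0.0157]
tool_rot: [-179.9, -0.1, -26.3]
contact_force: [1.1, -0.1, 0.1]
grip_width: 0.0572
gripper_force: 0.0
clock: 14.35
eef_pos: [0.518, 0.1581, 0.0154]
tool_rot: [-179.9, -0.1, -26.3]
contact_force: [-1.3, 0.5, 6.1]
grip_width: 0.0271
gripper_force: 34.4
```

```bash
python3 -m crank '[[15,[0,0,20],[0,0,0]],[15,[0,0,60],[0,0,0]],[15,[0,0,100],[0,0,0]],[15,[0,30,120],[0,0,0]],[15,[0,70,120],[0,0,0]],[15,[0,105,120],[0,0,0]],[15,[0,120,120],[0,0,0]],[15,[0,120,120],[0,0,0]]]' && python3 - <<'E'
from h import *
print(env.read_state()['eef_pos'])
W=snap('wrist'); 
m=cv2.morphologyEx(cv2.inRange(cv2.cvtColor(W['img'],cv2.COLOR_RGB2HSV),(20,130,80),(32,255,255)),cv2.MORPH_CLOSE,np.ones((5,5)))
for c in cv2.findContours(m,0,2)[0]:
    if cv2.contourArea(c)>800:
        r=cv2.minAreaRect((on_plane(W,c.reshape(-1,2),.011)[:,:2]*1000).astype(np.float32)); print(cv2.boundingRect(c),np.round(r[0],1),np.round(r[1],1),r[2])
E
```

```text
clock: 15.15
eef_pos: [0.5168, 0.2793, 0.1336]
tool_rot: [180.0, 0.0, -26.2]
contact_force: [-0.8, -0.0, -1.7]
grip_width: 0.0269
gripper_force: 34.6
[0.5168432  0.27932643 0.13361223]
(160, 100, 79, 145) [574.3 366. ] [ 59.3 127.2] 64.14505004882812
```

```bash
python3 -m crank '[[15,[28,27,0],[0,0,0]],[15,[56,54,0],[0,0,0]],[15,[79,77,0],[0,0,0]],[15,[79,77,-30],[0,0,0]],[15,[79,77,-70],[0,0,0]],[15,[79,77,-98],[0,0,0]],[15,[79,77,-108],[0,0,0]],[15,[79,77,-111],[0,0,0]]]' && python3 -m crank '[[15,[0,0,-1],[0,0,0]],[15,[0,0,-2],[0,0,0]],[15,[0,0,-3],[0,0,0]],[15,[0,0,-3],[0,0,0]]]'
```

```text
clock: 16.0
eef_pos: [0.5962, 0.3533, 0.0224]
tool_rot: [179.9, 0.0, -26.3]
contact_force: [-0.7, -0.6, -0.4]
grip_width: 0.0268
gripper_force: 34.7
clock: 16.4
eef_pos: [0.5966, 0.355, 0.0212]
tool_rot: [-179.9, -0.0, -26.3]
contact_force: [0.5, 0.1, -0.6]
grip_width: 0.0273
gripper_force: 34.7
```

```bash
python3 -m crank '[[15,[0,0,-1],[0,0,0]],[15,[0,0,-1],[0,0,0]],[15,[0,0,-2],[0,0,0]],[15,[0,0,-2],[0,0,0]]]'
```

```text
clock: 16.8
eef_pos: [0.5965, 0.3549, 0.0195]
tool_rot: [-180.0, -0.0, -26.3]
contact_force: [-2.8, -1.3, 5.8]
grip_width: 0.0268
gripper_force: 35.2
```

```bash
python3 -m crank '[[50,[0,0,0],[0,0,0]],[60,[0,0,0],[0,0,0]],[60,[0,0,0],[0,0,0]],[60,[0,0,0],[0,0,0]],[60,[0,0,15],[0,0,0]],[60,[0,0,55],[0,0,0]],[60,[0,0,100],[0,0,0]],[60,[0,0,140],[0,0,0]]]' && python3 -m crank '[[60,[-22,-33,20],[0,0,0]],[60,[-45,-67,20],[0,0,0]],[60,[-67,-101,20],[0,0,0]],[60,[-89,-135,20],[0,0,0]],[60,[-112,-170,20],[0,0,0]],[60,[-135,-205,20],[0,0,0]],[60,[-152,-231,20],[0,0,0]],[60,[-160,-243,20],[0,0,0]]]'; python3 - <<'E'
from h import *
env.read_state()
W=snap('wrist'); P=cloud(W).reshape(-1,3); print(env.read_state()['eef_pos'])
for n,c,h in(('black',(.436,.1115),.057),):
    q=P[(np.hypot(*(P[:,:2]-c).T)<.03)&(P[:,2]>h-.012)&(P[:,2]<h+.02)]
    if len(q)>20: print(n,len(q),((q.max(0)+q.min(0))/2).round(4),q.mean(0).round(4),np.ptp(q,0).round(4))
cv2.imwrite('pics/w4.png',W['img'][:,:,::-1])
E
```

```text
clock: 17.6
eef_pos: [0.5965, 0.3546, 0.1604]
tool_rot: [-180.0, -0.0, -26.3]
contact_force: [0.9, -0.0, -0.3]
grip_width: 0.0597
gripper_force: 0.0
clock: 18.4
eef_pos: [0.4349, 0.1099, 0.1787]
tool_rot: [-180.0, -0.0, -26.4]
contact_force: [-0.5, 0.4, 0.3]
grip_width: 0.0602
gripper_force: 0.0
[0.43456205 0.10943378 0.17884261]
black 411 [0.4371 0.1109 0.0518] [0.4382 0.1103 0.0556] [0.0195 0.0191 0.0134]
```

View pics/w4.png

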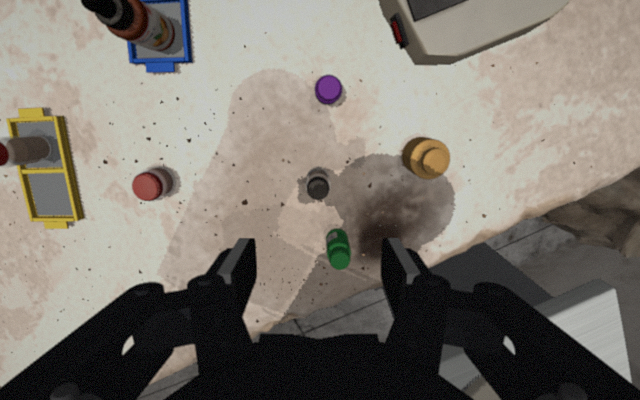

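The wrist view shows the black vial (318,185) ahead of the fingers, green (338,248), purple (328,89), brass (427,157). Red stands in the far yellow well (30,150).

```bash
python3 -m crank '[[60,[1,1,-45],[0,0,0]],[60,[1,1,-90],[0,0,0]],[60,[1,1,-130],[0,0,0]],[60,[1,1,-155],[0,0,0]],[60,[1,1,-165],[0,0,0]],[60,[1,1,-168],[0,0,0]],[60,[1,1,-168],[0,0,0]],[12,[1,1,-168],[0,0,0]]]' 30 && python3 -m crank '[[12,[0,0,0],[0,0,0]],[12,[0,0,0],[0,0,0]],[12,[0,0,0],[0,0,0]],[12,[0,0,0],[0,0,0]],[12,[0,0,0],[0,0,0]],[12,[0,0,0],[0,0,0]]]' 30
```

```text
clock: 19.25
eef_pos: [0.4385, 0.1135, 0.0116]
tool_rot: [-179.9, -0.1, -26.3]
contact_force: [0.4, -0.5, -0.7]
grip_width: 0.0471
gripper_force: 0.0
clock: 19.85
eef_pos: [0.438, 0.1131, 0.0113]
tool_rot: [-179.9, -0.1, -26.3]
contact_force: [-2.2, -0.3, 7.6]
grip_width: 0.0229
gripper_force: 29.2
```

```bash
python3 -m crank '[[12,[0,0,20],[0,0,0]],[12,[0,0,60],[0,0,0]],[12,[0,0,100],[0,0,0]],[12,[12,29,120],[0,0,0]],[12,[28,67,120],[0,0,0]],[12,[44,105,120],[0,0,0]],[12,[60,143,120],[0,0,0]],[12,[76,182,120],[0,0,0]]]' && python3 -m crank '[[12,[16,38,0],[0,0,0]],[12,[29,70,0],[0,0,0]],[12,[35,84,-5],[0,0,0]],[12,[35,84,-40],[0,0,0]],[12,[35,84,-80],[0,0,0]],[12,[35,84,-100],[0,0,0]],[12,[35,84,-110],[0,0,0]],[12,[35,84,-112],[0,0,0]]]'  && python3 -m crank '[[12,[0,0,-1],[0,0,0]],[12,[0,0,-2],[0,0,0]],[12,[0,0,-2],[0,0,0]]]'
```

```text
clock: 20.65
eef_pos: [0.5137, 0.2961, 0.1304]
tool_rot: [-180.0, 0.0, -26.3]
contact_force: [0.1, -0.1, 0.5]
grip_width: 0.0231
gripper_force: 29.6
clock: 21.45
eef_pos: [0.5479, 0.3783, 0.0173]
tool_rot: [179.9, 0.0, -26.3]
contact_force: [0.5, 0.1, -0.3]
grip_width: 0.0231
gripper_force: 29.7
clock: 21.75
eef_pos: [0.5489, 0.3792, 0.0176]
tool_rot: [-179.9, -0.0, -26.3]
contact_force: [-0.7, 0.7, -1.1]
grip_width: 0.023
gripper_force: 29.7
```

```bash
python3 -m crank '[[12,[0,0,-1],[0,0,0]],[12,[0,0,-2],[0,0,0]],[12,[0,0,-2],[0,0,0]]]'
```

```text
clock: 22.05
eef_pos: [0.5487, 0.379, 0.0154]
tool_rot: [-179.9, -0.0, -26.3]
contact_force: [-1.4, -0.3, 5.4]
grip_width: 0.023
gripper_force: 30.1
```

```bash
python3 -m crank '[[40,[0,0,0],[0,0,0]],[55,[0,0,0],[0,0,0]],[55,[0,0,0],[0,0,0]],[55,[0,0,0],[0,0,0]],[55,[0,0,15],[0,0,0]],[55,[0,0,55],[0,0,0]],[55,[0,0,100],[0,0,0]],[55,[0,0,145],[0,0,0]]]' && python3 -m crank '[[55,[-30,-10,30],[0,0,0]],[55,[-70,-20,50],[0,0,0]],[55,[-110,-30,50],[0,0,0]],[55,[-150,-40,50],[0,0,0]],[55,[-180,-50,50],[0,0,0]],[55,[-180,-50,50],[0,0,0]],[55,[-180,-50,50],[0,0,0]]]'; python3 - <<'E'
from h import *
S=snap('scene'); T=snap('top')
a=cv2.resize(S['img'][140:300,180:460],(770,440)); 
cv2.imwrite('pics/s5.png',a[:,:,::-1]); 
P=np.r_[cloud(T).reshape(-1,3),cloud(S).reshape(-1,3)]
for n,c in(('white',(.678,.1595)),('drop',(.629,.1835)),('red',(.597,.355)),('black',(.549,.379)),('short',(.505,.261)),('brass',(.41,.007))):
    q=P[(np.hypot(*(P[:,:2]-c).T)<.025)&(P[:,2]>.02)&(P[:,2]<.13)]; print(n,np.percentile(q[:,2],96).round(3),((q.max(0)+q.min(0))/2)[:2].round(3))
E
```

```text
clock: 22.85
eef_pos: [0.5481, 0.3784, 0.1606]
tool_rot: [179.9, 0.0, -26.3]
contact_force: [0.3, -0.2, -0.3]
grip_width: 0.0551
gripper_force: 0.0
clock: 23.55
eef_pos: [0.3681, 0.3288, 0.2099]
tool_rot: [-179.9, -0.0, -26.2]
contact_force: [0.5, 0.9, -0.2]
grip_width: 0.0546
gripper_force: 0.0
white 0.082 [0.673 0.162]
drop 0.102 [0.626 0.184]
red 0.07 [0.594 0.355]
black 0.063 [0.547 0.379]
short 0.037 [0.505 0.261]
brass 0.051 [0.41  0.007]
```

View pics/s5.png

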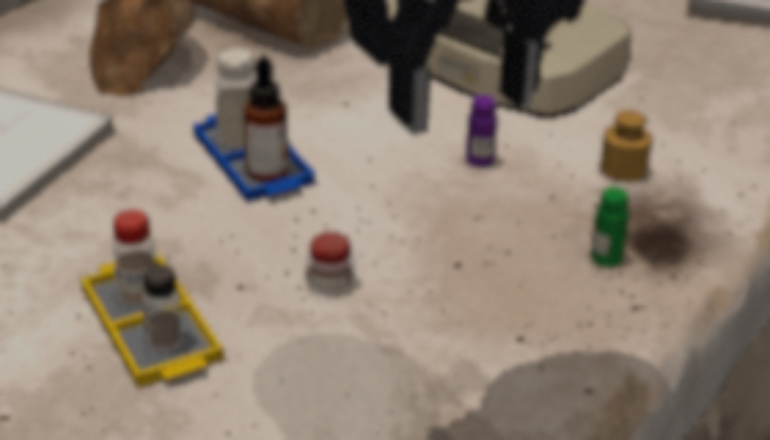

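All four stand upright in their own wells: white (236,100) and dropper (265,130) in blue, tall red (132,255) and black (161,305) in yellow. The short red vial, brass weight and look-alikes are unmoved, and the robot is clear of everything.

```bash
python3 -c "from rig import env; print(env.sign_off())"
```

```text
the job is handed in; nothing more can be done
None
```

Both kits are made up in the order asked and the job is handed in: the white-capped vial and the dropper bottle stand in the blue tray, then the tall red-capped and black-capped vials in the yellow, each upright in its own well, with the short vial and brass weight left in place.

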